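# Cork the missed message vial in the toggle press and put it on display

### The arm

A 6-joint arm with a two-finger parallel gripper is mounted at the origin on the work surface. World frame = base frame: x ahead of the robot, y to its left, z up, the work surface at z = 0. Lengths are in m, angles in rad, forces in N, time in s.
With the tool pointing down it reaches from about 0.35 to 0.775 m from the base axis. Payload 5.5 kg.
Tool frame: the origin (TCP) lies midway between the tips of the shut fingers; the grasp point (between the pads) lies 19 mm behind it; z points along the fingers, y is the line along which they close (so a half turn about z gives the same grasp; the last joint's range is limited). The gripper opens to 85 mm and grips with 20 to 120 N. Pads are 22 mm wide; open, the fingers measure 114 mm over their backs; the gripper's body (76 mm by 85 mm) begins 54 mm behind the grasp point. The pads swing forward as they close: fully open they stand 13 mm farther back than shut.
Start: joints at [-1.329, 0.313, 0.046, 1.304, 0, 1.431], TCP at [0.214, -0.534, 0.231] pointing down, gripper open.
Joint ranges: [-2.76, 2.76], [-0.86, 1.69], [-1.03, 1.26], [-2.2, 2.34], [-1.47, 1.5], [-3.14, 3.14]. Speed limits (rad/s): [2.57, 2.57, 3.14, 3.14, 3.14, 3.14].

### API

Orientations are given as a unit quaternion [w, x, y, z].
In Python, from workcell import telemetry, imaging, env gives the robot as it stands. The module is installed in compiled form; this text tells all that it offers.
- The arm moves only by the tool step_arm, never from a script. Its argument "moves" is a list of rows, each a list of 3 entries, a list of its own where there are three numbers: the shift along the tool's x, y, z in mm, then the turn, a rotation vector about the tool's x, y, z in rad, then the finger opening in mm, from 0 to 85.4. A call has 1 to 8 rows; each row is the pose to reach, as a shift and turn from the pose commanded when the call began, along the tool's axes at that moment; what a row does not reach only later rows make up. A row lasts 1/12 s, in which the tool goes at most 41.7 mm and 7.16 degrees, less where a joint would pass 70% of its speed; a pose out of reach is approached as far as the arm can. A call with a gripper value outside its range is refused whole. The fingers move at their own pace and stop on an object; "grip_force" is the grip in N (left out, the last holds). Time passes only in rows, so rows that repeat a pose let the fingers close. It gives the time, the measured TCP pose, the force, the opening and the grip force at its end, in the units of the state.
- telemetry.get_state(): the state, without advancing time (a new reading comes with each control period).
- imaging.read_camera(name): name is "scene" or "side" or "wrist"; returns the picture (400x640x3 uint8, red, green, blue); there is no depth.
- imaging.camera_params(name): a dict with "camera_matrix" (3x3 intrinsics, pixels), "pose" (4x4, takes a point from camera to world coordinates). Camera axes: x right, y up, looking along -z (the intrinsics and any distortion apply to the point x, -y, -z); pixel columns grow to the right and rows downward; lengths in m; the calibration is good to about 2 mm. A picture is of the moment at which its call begins: read the wrist's pose just before it. camera_params takes no time and is no camera call; for the wrist camera it gives the pose at the moment of the call.
- env.hand_in(): hands the job in; it is judged then, once.
The state is a dict: "clock": time; "joint_pos": joint angles; "qvel": joint speeds; "tau": joint torques, N m; "tcp_pos": TCP position; "orientation": TCP orientation; "wrist_force": force on the tool from outside, world axes, zero at the start; "ft_torque": the same for the moment, N m; "finger_gap": finger opening in m; "grip_force": force on a finger pad.
Only numpy, scipy, OpenCV 4.12 (cv2) and the standard library are available. Lean on these libraries where they do the work, as an engineer would, in place of code of your own. Each camera call takes 0.05 s, during which the arm holds its last target. There are 200 camera calls.

### The job

One of the corked vials in the flat rack was missed: its cork still stands well proud of the glass. Stand that vial in the nest of the toggle press, throw the clamp handle over centre until it locks so that the clamp (not your fingers) drives the cork home, throw the handle fully back open, then put the vial fully home in a free hole of the slanted display. Leave all the other things where they are.

Things in the scene. Friction and masses are not known exactly. Their poses are not given: they have to be found in the camera images.
- vial: The vial to cork: clear glass, 27 mm in diameter, 60 mm tall to its lip, flat foot with a 3 mm chamfer, about 60 g, a rolled paper note inside. Only its cork stands 14 to 16 mm out of the mouth (6 mm on the others). It starts in a hole of the flat rack, 36 mm of glass above the deck. Origin: centre of its foot; z: along its axis, up through the cork.
- cork: The proud cork of that vial, 20 mm across at the top, 24 mm long. Origin: centre of its lower end, inside the neck; its top is 24 mm along z. It moves only along the vial's axis and takes about 24 N to drive in.
- cork_depth (a joint): How far that cork has been driven in from its proud position, in m: 0 to 0.002 at the start, about 0.010 when home (6 mm showing).
- rack: Flat wooden rack, 185 x 125 x 34 mm, 2 rows of 3 round holes 30 mm wide and 24 mm deep. Origin: centre of its underside; hole centres at x = -60, 0, 60 mm and y = -30, 30 mm. Fixed to the table.
- full_a: Glass vial 27 mm in diameter and 60 mm tall to its lip, with a rolled note inside and its cork already home (6 mm showing). Origin: centre of its foot; z: along its axis, up through the cork. Stands in the flat rack.
- full_b: Glass vial 27 mm in diameter and 60 mm tall to its lip, with a rolled note inside and its cork already home (6 mm showing). Origin: centre of its foot; z: along its axis, up through the cork. Stands in the flat rack.
- full_c: Glass vial 27 mm in diameter and 60 mm tall to its lip, with a rolled note inside and its cork already home (6 mm showing). Origin: centre of its foot; z: along its axis, up through the cork. Stands in the flat rack.
- press: The toggle press, fixed to the table: plywood base 95 x 205 x 12 mm, a white nest block near its -y end, a steel toggle clamp on an aluminium riser over its +y half. Origin: centre of the underside of the base; z up. The nest's pocket is at y = -72 mm; the clamp's parts all swing in the y-z plane (x = 0).
- nest (a point): Centre of the floor of the press's nest, 14 mm above the table: a round pocket 29 mm wide and 18 mm deep with a 1.5 mm chamfer, open at the top, in a block 46 mm square. The axes are those of the press: z up, y from the nest towards the clamp, x across.
- handle_grip (a point): Point on the axis of the clamp handle's round black grip (22 mm in diameter), 28 mm from the handle's end; the grip runs on 50 mm the other way. At (0, 185, 171) when open, the handle pointing to +y and 41 deg up from level; at (0, 22, 205) when locked, the handle leaning 21 deg from upright towards the nest; up to 218 high on the way (mm, in the axes of nest, from that point).
- press_handle (a joint): Fold of the clamp's linkage, rad: 0 handle thrown fully back (open, as at the start), 2.144 dead centre, 2.22 at the stop just past it (locked). Closing: push the grip to -y (nest's axes) with 4 N, 15 N over the last 40 mm where the cork is driven, until it drops against its stop and stays. Opening: push it to +y, 6 N to break free; it stays open.
- press_arm (a joint): Angle of the hold-down arm, rad: 0 open (upright, leaning 6 deg away from the nest), about 1.65 clamped (level, its rubber nose pressing down over the nest). Pivot at (0, 82, 88), arm 106 mm long, spindle 82 mm from the pivot (mm, in the axes of nest, from that point).
- slot0 (a point): Centre of the floor of a hole of the slanted wooden display (fixed), 29 mm wide, 24 mm deep, 1.5 mm chamfer. z: along the hole's axis, outwards, square to the deck, leaning 25 deg from the vertical towards the robot; x: up the slope; y: across. Four holes at 60 mm pitch, two of them taken by vials; this one is on the lower row, -y side.
- slot1 (a point): Centre of the floor of a hole of the slanted wooden display (fixed), 29 mm wide, 24 mm deep, 1.5 mm chamfer. z: along the hole's axis, outwards, square to the deck, leaning 25 deg from the vertical towards the robot; x: up the slope; y: across. Four holes at 60 mm pitch, two of them taken by vials; this one is on the lower row, +y side.
- slot2 (a point): Centre of the floor of a hole of the slanted wooden display (fixed), 29 mm wide, 24 mm deep, 1.5 mm chamfer. z: along the hole's axis, outwards, square to the deck, leaning 25 deg from the vertical towards the robot; x: up the slope; y: across. Four holes at 60 mm pitch, two of them taken by vials; this one is on the upper row, -y side.
- slot3 (a point): Centre of the floor of a hole of the slanted wooden display (fixed), 29 mm wide, 24 mm deep, 1.5 mm chamfer. z: along the hole's axis, outwards, square to the deck, leaning 25 deg from the vertical towards the robot; x: up the slope; y: across. Four holes at 60 mm pitch, two of them taken by vials; this one is on the upper row, +y side.
- shown_a: Glass vial 27 mm in diameter and 60 mm tall to its lip, with a rolled note inside and its cork already home (6 mm showing). Origin: centre of its foot; z: along its axis, up through the cork. Stands in the slanted display.
- shown_b: Glass vial 27 mm in diameter and 60 mm tall to its lip, with a rolled note inside and its cork already home (6 mm showing). Origin: centre of its foot; z: along its axis, up through the cork. Stands in the slanted display.
- spool: White ribbon spool, 60 mm in diameter, 38 mm high, standing loose on the table. Origin: centre of its underside.
- tape: Black tape dispenser, 125 x 48 mm, 70 mm high, loose on the table. Origin: centre of its underside.
- cork_box: Small open cardboard box of corks, 95 x 75 mm, 45 mm high, loose on the table. Origin: centre of its underside.
Things that resemble listed ones, but are neither listed nor needed, are in the scene too. What is shaped like the vial but orange is not meant. There is more than one size of the part that bears slot0; the job needs the larger.

How it is judged:
By the outcome, as a careful person would: the job done as asked, in the order asked, and still so for the second after the job is handed in, with the robot touching nothing.
It also fails if it takes over 72 s, if anything falls off the work surface, if the arm or the gripper's body presses on something with over 40 N, if the wrist force passes 120 N, or if a joint passes its speed limit or range.

## Working session

There is one attempt and no reset: what is moved stays moved. The work goes in short steps, Python scripts to look and compute and a tool call to move; the robot and the scene stay as the last step left them, time stands still between calls to the robot, and variables do not carry over. Pictures are saved under pics/ and viewed, at most 10 in all, crops included, and the job is handed in when it is done.

Besides the shell and the picture viewer there is one more tool, called after ">>>" as a command line: name --argument value ..., lists and objects as JSON in quotes. step_arm: Moves the arm, as the interface text tells. Its arguments: {"type":"object","properties":{"moves":{"type":"array"},"grip_force":{"type":"number"}},"required":["moves"]}

```bash
mkdir -p pics; cat > h.py <<'E'
import numpy as np, cv2
from workcell import telemetry, imaging, env
from scipy.spatial.transform import Rotation as R
def snap(n,f):
    P=imaging.camera_params(n); im=imaging.read_camera(n); cv2.imwrite(f,im[...,::-1]); np.save(f+'.npy',P['pose']); return im,P
def ray(P,u,v,pose=None):
    K=P['camera_matrix']; T=P['pose'] if pose is None else pose
    d=np.linalg.inv(K)@[u,v,1]; d=np.array([d[0],-d[1],-d[2]])
    return T[:3,3],T[:3,:3]@d
def onz(P,u,v,z,pose=None):
    o,d=ray(P,u,v,pose); return o+d*(z-o[2])/d[2]
def proj(P,X,pose=None):
    T=P['pose'] if pose is None else pose
    c=T[:3,:3].T@(np.asarray(X)-T[:3,3]); p=P['camera_matrix']@[c[0],-c[1],-c[2]]; return p[:2]/p[2]
def tri(*rs):
    A=0;b=0
    for o,d in rs:
        d=d/np.linalg.norm(d);M=np.eye(3)-np.outer(d,d);A=A+M;b=b+M@o
    x=np.linalg.solve(A,b); return x,[np.linalg.norm(np.cross(x-o,d/np.linalg.norm(d))) for o,d in rs]
def st():
    s=telemetry.get_state(); q=s['orientation']; return s,np.array(s['tcp_pos']),R.from_quat([q[1],q[2],q[3],q[0]])
E
python3 - <<'E'
from h import *
for n in('scene','side'):
    im,P=snap(n,f'pics/{n}0.png'); print(P)
s,p,r=st(); print(s['clock'],p,r.as_matrix().round(3))
a=cv2.imread('pics/scene0.png');b=cv2.imread('pics/side0.png')
E
```

```text
{'camera_matrix': array([[380.90152328,   0.        , 317.70072246],
       [  0.        , 380.90152328, 196.65075063],
       [  0.        ,   0.        ,   1.        ]]), 'pose': array([[ 0.39283875, -0.72736419,  0.56268913,  1.0285751 ],
       [ 0.91951485,  0.31936421, -0.22912648, -0.23395258],
       [-0.01304437,  0.60741077,  0.79428081,  0.87492416],
       [ 0.        ,  0.        ,  0.        ,  1.        ]])}
{'camera_matrix': array([[436.19762122,   0.        , 314.88034553],
       [  0.        , 436.19762122, 190.29311627],
       [  0.        ,   0.        ,   1.        ]]), 'pose': array([[-0.73620347,  0.35276937, -0.57754499, -0.20470104],
       [-0.67675808, -0.38591841,  0.62694935,  0.72156183],
       [-0.00171672,  0.85242053,  0.52285399,  0.74068343],
       [ 0.        ,  0.        ,  0.        ,  1.        ]])}
0.1 [ 0.21412188 -0.53317996  0.23048283] [[ 0.928  0.373 -0.   ]
 [ 0.373 -0.928  0.002]
 [ 0.    -0.002 -1.   ]]
```

View pics/scene0.png

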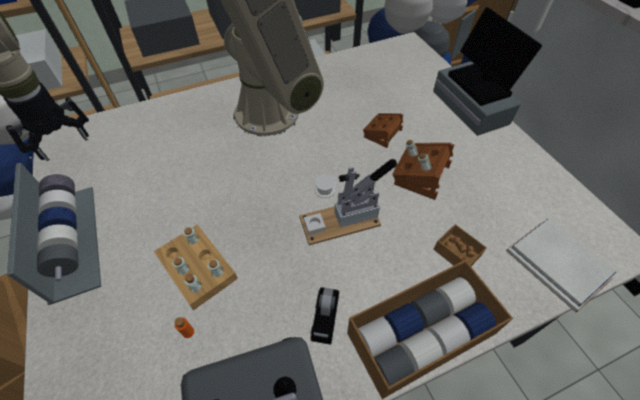

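View pics/side0.png

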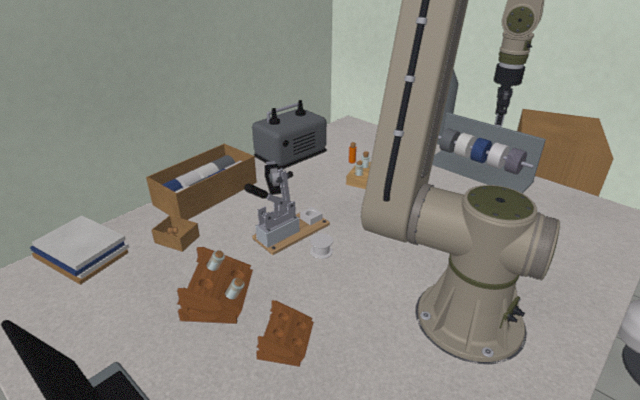

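The scene view shows the rack near (195,265) with four vials, the press nest near (315,222), the larger display near (423,168), and a small decoy display at (384,127). In the side view the displays are at (215,285) and (285,332). I'll enlarge the details next.

```bash
python3 - <<'E'
import cv2,numpy as np
a=cv2.imread('pics/scene0.png');b=cv2.imread('pics/side0.png')
c=lambda im,x,y,w,h,W,H:cv2.resize(im[y:y+h,x:x+w],(W,H),interpolation=cv2.INTER_CUBIC)
# 400x300 tiles; 5x,  etc
t=np.vstack([np.hstack([c(a,150,215,100,75+0,400,300),c(a,295,150,100,75,400,300)]),
 np.hstack([c(a,365,130,100,75,400,300),c(b,170,240,100,75,400,300)])])
t[:,400]=255;t[300]=255
cv2.imwrite('pics/m1.png',t)
E
```

```text
(no output)
```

View pics/m1.png

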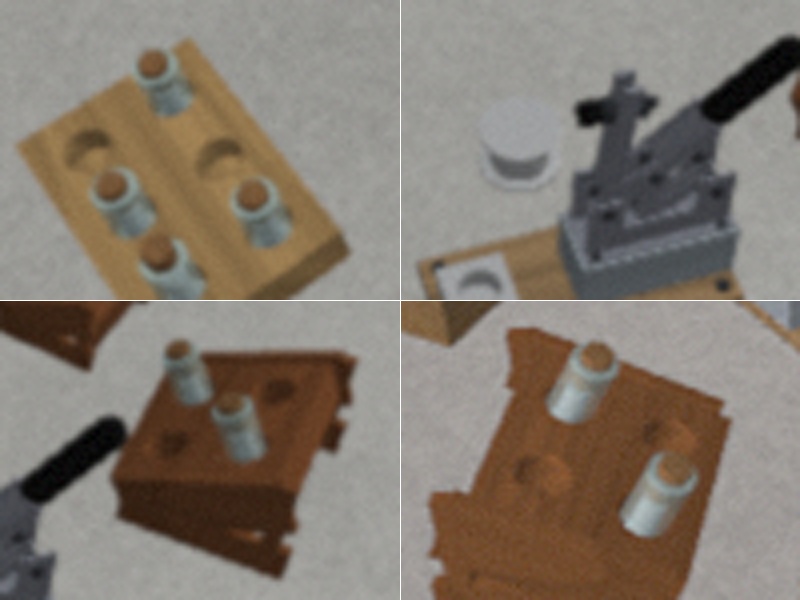

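```bash
python3 - <<'E'
from h import *
S=imaging.camera_params('scene');D=imaging.camera_params('side')
t=lambda x,y:(150+x/4,215+y/4)
for c in [(190,40),(18,148),(348,240)]: print('rack',onz(S,*t(*c),.034).round(3))
for c in [(153,63),(110,187),(162,252),(257,196)]:
    print('vial top z.084',onz(S,*t(*c),.080).round(3))
for c in [(88,150),(220,158)]: print('hole',onz(S,*t(*c),.034).round(3))
print('nest',onz(S,295+77/4,150+285/4,.032).round(3))
for c in [(18,262),]: print('base corner',onz(S,295+c[0]/4,150+c[1]/4,.012))
for a,b in [((408,165),(236,273.5)),((408,165),(206,284)),((435,152.5),(206,284)),((435,152.5),(236,273.5)),((410,147),(229,300)),]:
    print(tri(ray(S,*a),ray(D,*b)))
# handle end
print('handle end',tri(ray(S,295+390/4,150+52/4),ray(D,248,189)))
E
```

```text
rack [ 0.392 -0.319  0.034]
rack [ 0.429 -0.437  0.034]
rack [ 0.573 -0.263  0.034]
vial top z.084 [ 0.434 -0.339  0.08 ]
vial top z.084 [ 0.51 -0.38  0.08]
vial top z.084 [ 0.563 -0.36   0.08 ]
vial top z.084 [ 0.55  -0.302  0.08 ]
hole [ 0.448 -0.396  0.034]
hole [ 0.487 -0.321  0.034]
nest [ 0.503 -0.031  0.032]
base corner [ 0.45714525 -0.05650492  0.012     ]
(array([0.44348347, 0.28812301, 0.05086067]), [np.float64(0.0006069934933788123), np.float64(0.0006069934933787121)])
(array([0.45276131, 0.32447241, 0.04086042]), [np.float64(0.03315448105643464), np.float64(0.033154481056434634)])
(array([0.44706628, 0.36861589, 0.07245979]), [np.float64(0.0033240346127257426), np.float64(0.003324034612725769)])
(array([0.43785167, 0.33287154, 0.08425537]), [np.float64(0.0350774345949091), np.float64(0.035077434594909127)])
(array([0.38554116, 0.34196837, 0.0476448 ]), [np.float64(0.008695247725058914), np.float64(0.008695247725058978)])
handle end (array([0.52394226, 0.16851668, 0.19246146]), [np.float64(0.00042093860295367705), np.float64(0.00042093860295379734)])
```

```bash
cat >> h.py <<'E'
def goto(p,Rm):
    s,q,r=st(); Rm=R.from_matrix(Rm) if not isinstance(Rm,R) else Rm
    print('shift mm',(r.inv().apply(np.array(p)-q)*1000).round(1),'rotvec',(r.inv()*Rm).as_rotvec().round(4),'t',s['clock'])
def frame(x,tilt=0):  # x: horizontal dir of tool x; hand body leans by tilt towards -x
    x=np.array([x[0],x[1],0])/np.hypot(x[0],x[1]); z=np.array([0,0,-1.]); 
    Z=np.cos(tilt)*z+np.sin(tilt)*x; X=np.cos(tilt)*x-np.sin(tilt)*z; return np.c_[X,np.cross(Z,X),Z]
E
python3 - <<'E'
from h import *
S=imaging.camera_params('scene');D=imaging.camera_params('side');W=imaging.camera_params('wrist')
s,p,r=st()
print('cam in tool',(r.as_matrix().T@(W['pose'][:3,3]-p)).round(3),(r.as_matrix().T@W['pose'][:3,:3]).round(3),W['camera_matrix'][0,0])
print('nose',tri(ray(S,340.75,177.5),ray(D,269,171)))
a=cv2.imread('pics/side0.png');cv2.imwrite('pics/m2.png',np.hstack([cv2.resize(a[155:255,235:335],(400,400),interpolation=2),cv2.resize(cv2.imread('pics/scene0.png')[160:250,295:395],(400,360),interpolation=2)[:400] if 0 else cv2.resize(cv2.imread('pics/scene0.png')[155:255,295:395],(400,400),interpolation=2)]))
goto([.44,-.36,.27],frame((.104,.994)))
E
```

```text
cam in tool [ 0.083  0.    -0.142] [[ 0.001  0.947  0.321]
 [ 1.    -0.001  0.   ]
 [ 0.001  0.321 -0.947]] 359.8350081161954
nose (array([0.53652661, 0.05317859, 0.1965948 ]), [np.float64(0.027059903351245324), np.float64(0.027059903351245123)])
shift mm [274.1 -76.6 -39.3] rotvec [-0.0013 -0.0011 -1.0848] t 0.1
```

View pics/m2.png

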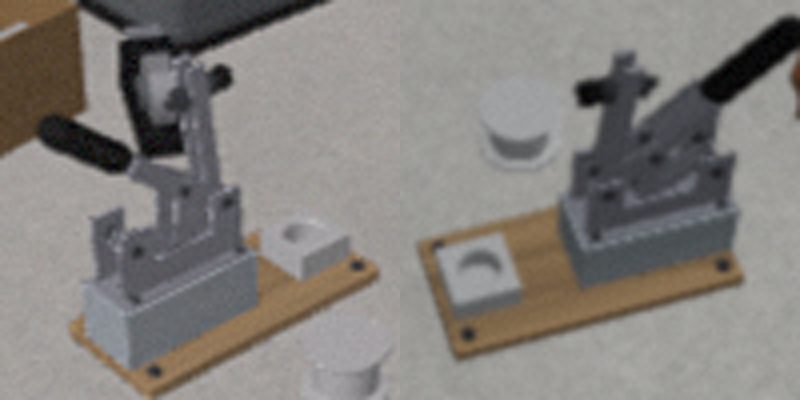

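```bash
python3 - <<'E'
from h import *
S=imaging.camera_params('scene');D=imaging.camera_params('side')
sc=lambda x,y:(295+(x-400)/4,155+y/4); sd=lambda x,y:(235+x/4,155+y/4)
n,e=tri(ray(S,*sc(478,265)),ray(D,*sd(298,235)));print('nest',n,e)
print('nest plane',onz(S,*sc(478,265),.032),onz(D,*sd(298,235),.032))
c=[onz(S,*sc(*q),.012) for q in((418,243),(460,357),(742,282))];print(np.round(c,4),np.linalg.norm(c[1]-c[0]),np.linalg.norm(c[2]-c[1]))
d=[onz(D,*sd(*q),.012) for q in((72,328),(150,390),(378,268))];print(np.round(d,4),np.linalg.norm(d[1]-d[0]),np.linalg.norm(d[2]-d[1]))
no,e=tri(ray(S,*sc(585,93)),ray(D,*sd(222,76)));print('nose',no,e, no-n)
E
```

```text
nest [ 0.5040236  -0.02846917  0.02962336] [np.float64(0.002558974997064038), np.float64(0.0025589749970641464)]
nest plane [ 0.50362721 -0.0308831   0.032     ] [ 0.50271489 -0.02348125  0.032     ]
[[ 0.4579 -0.0568  0.012 ]
 [ 0.5527 -0.0647  0.012 ]
 [ 0.575   0.1313  0.012 ]] 0.09510396890626496 0.19721682085843503
[[ 0.56    0.1404  0.012 ]
 [ 0.4725  0.1491  0.012 ]
 [ 0.4522 -0.0529  0.012 ]] 0.08787665258518433 0.20294621891807213
nose [0.51131965 0.03777172 0.18441639] [np.float64(9.225087105018664e-05), np.float64(9.225087105015089e-05)] [0.00729605 0.06624089 0.15479303]
```

```bash
python3 - <<'E'
from h import *
goto([.49,-.35,.21],frame((-.994,.106)))
E
```

```text
shift mm [324.3 -67.2  20.7] rotvec [-2.0000e-04 -2.2000e-03 -2.6536e+00] t 0.1
```

>>> step_arm --moves '[[[324,-67,21],[0,0,-2.65],60],[[324,-67,21],[0,0,-2.65],60],[[324,-67,21],[0,0,-2.65],60],[[324,-67,21],[0,0,-2.65],60],[[324,-67,21],[0,0,-2.65],60],[[324,-67,21],[0,0,-2.65],60],[[324,-67,21],[0,0,-2.65],60],[[324,-67,21],[0,0,-2.65],60]]'

```text
clock: 0.77
tcp_pos: [0.4914, -0.349, 0.2098]
orientation: [-0.0, 0.769, 0.64, -0.0]
wrist_force: [0.1, -0.7, -0.5]
finger_gap: 0.06
grip_force: 0.0
```

```bash
python3 - <<'E'
from h import *
goto([.49,-.35,.21],frame((-.994,.106)));print(st()[0]['joint_pos'])
E
```

```text
shift mm [-1.3 -1.2 -0.2] rotvec [-1.0000e-04 -7.0000e-04 -1.6471e+00] t 0.7667
[-7.50685864e-01  3.74251714e-01  8.05706265e-02  1.27772821e+00
  1.98682532e-05  1.00267905e+00]
```

>>> step_arm --moves '[[[0,0,0],[0,0,-1.65],60],[[0,0,0],[0,0,-1.65],60],[[0,0,0],[0,0,-1.65],60],[[0,0,0],[0,0,-1.65],60],[[0,0,0],[0,0,-1.65],60],[[0,0,0],[0,0,-1.65],60],[[0,0,0],[0,0,-1.65],60],[[0,0,0],[0,0,-1.65],60]]'

```text
clock: 1.43
tcp_pos: [0.4897, -0.3505, 0.2097]
orientation: [-0.001, 0.368, 0.93, 0.0]
wrist_force: [0.5, 0.3, 0.0]
finger_gap: 0.0604
grip_force: 0.0
```

>>> step_arm --moves '[[[0,0,0],[0,0,-0.65],60],[[0,0,0],[0,0,-0.65],60],[[0,0,0],[0,0,-0.65],60],[[0,0,0],[0,0,-0.65],60],[[0,0,0],[0,0,-0.65],60],[[0,0,0],[0,0,-0.65],60],[[0,0,0],[0,0,-0.65],60],[[0,0,0],[0,0,-0.65],60]]'

```text
clock: 2.1
tcp_pos: [0.4898, -0.3506, 0.2099]
orientation: [-0.0, 0.055, 0.998, 0.0]
wrist_force: [0.2, 0.9, 0.1]
finger_gap: 0.0598
grip_force: 0.0
```

```bash
python3 - <<'E'
from h import *
im,P=snap('wrist','pics/w1.png')
goto([.49,-.35,.21],frame((-.994,.106)))
u=np.array([.955,.297,0]);v=np.array([-.297,.955,0]);c=np.array([.501,-.35,0])
for a in(-60,0,60):
  for b in(-30,30): print(a,b,proj(P,c+u*a/1e3+v*b/1e3+[0,0,.034]).round(),proj(P,c+u*a/1e3+v*b/1e3+[0,0,.076]).round(),proj(P,c+u*a/1e3+v*b/1e3+[0,0,.085]).round())
E
```

```text
shift mm [-0.1  0.6 -0. ] rotvec [ 0.0003 -0.0005 -0.0046] t 2.15
-60 -30 [267. 137.] [259. 145.] [257. 148.]
-60 30 [329. 109.] [330. 113.] [330. 115.]
0 -30 [296. 196.] [292. 212.] [291. 216.]
0 30 [355. 171.] [360. 184.] [361. 187.]
60 -30 [322. 249.] [321. 271.] [321. 277.]
60 30 [379. 226.] [386. 246.] [388. 251.]
```

View pics/w1.png

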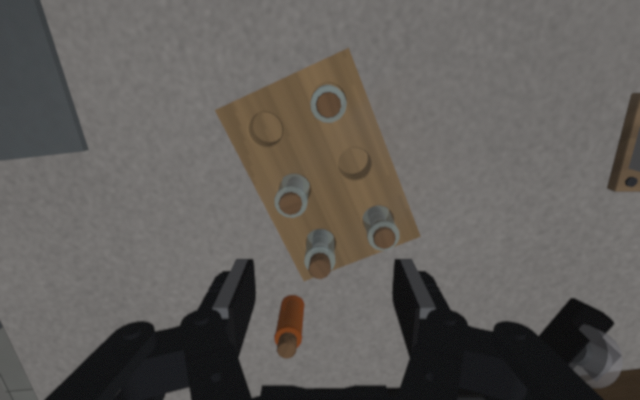

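The proud cork is the one at (320,266). It sits 13 px off its lip ring at (320,254), while the other corks are 4–6 px off. The free rack holes are at (267,128) and (355,162).

```bash
python3 - <<'E'
from h import *
P=imaging.camera_params('wrist');S=imaging.camera_params('scene')
for q in((218,110),(348,50),(419,236),(303,279)):print('corner',onz(P,*q,.034).round(4))
print('lip',onz(P,320,255,.070),'cork',onz(P,320,267,.085))
for q in((267,128),(355,162)):print('hole',onz(P,*q,.034).round(4))
# scene lip and cork for same vial: cork tile(162,252)
print('scene cork',onz(S,150+162/4,215+252/4,.085), tri(ray(S,150+160/4,215+250/4),ray(P,320,267)))
E
```

```text
corner [ 0.4254 -0.4346  0.034 ]
corner [ 0.39   -0.3191  0.034 ]
corner [ 0.5638 -0.2656  0.034 ]
corner [ 0.5986 -0.3832  0.034 ]
lip [ 0.55481881 -0.36067409  0.07      ] cork [ 0.55814583 -0.36092569  0.085     ]
hole [ 0.4453 -0.3952  0.034 ]
hole [ 0.484  -0.3211  0.034 ]
scene cork [ 0.56600748 -0.35948584  0.085     ] (array([ 0.56116674, -0.36122736,  0.07961077]), [np.float64(9.03487918724863e-05), np.float64(9.034879187248924e-05)])
```

>>> step_arm --moves '[[[-35,5,42],[0,0,0],50],[[-69,11,85],[0,0,0],50],[[-69,11,85],[0,0,0],50],[[-69,11,85],[0,0,0],50]]'

```text
clock: 2.48
tcp_pos: [0.5599, -0.345, 0.119]
orientation: [-0.003, 0.054, 0.999, 0.002]
wrist_force: [-0.9, 0.3, -0.7]
finger_gap: 0.0498
grip_force: 0.0
```

```bash
python3 - <<'E'
from h import *
im,P=snap('wrist','pics/w2.png'); print(st()[1])
for X in((.559,-.361,.07),(.559,-.361,.085)): print(proj(P,X))
cv2.imwrite('pics/w2c.png',cv2.resize(im[150:400,170:490,::-1],(768,600),interpolation=2))
E
```

```text
[ 0.55912542 -0.34563291  0.12161356]
[295.15422933 228.85095653]
[293.20850107 239.93101775]
```

View pics/w2c.png

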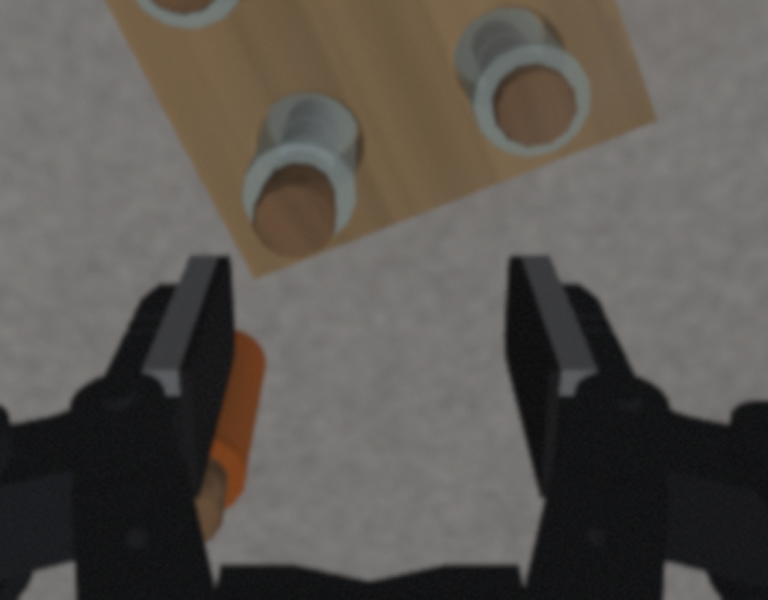

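The lip centre is at (295,228) and the cork top at (292,238), both where I predicted, so the vial axis is at (.559,-.361). The orange vial stands near the left finger, so I'll check the clearance.

```bash
python3 - <<'E'
from h import *
P=imaging.camera_params('wrist');T=np.load('pics/w1.png.npy')
print(onz(P,291,302,.0,T),onz(P,290,328,.06,T),onz(P,287,345,.066,T))
goto([.559,-.361,.041],frame((-.994,.106)))
E
```

```text
[ 0.64712018 -0.40515168  0.        ] [ 0.63562995 -0.39939481  0.06      ] [ 0.65034446 -0.40389276  0.066     ]
shift mm [ -2.  -15.6  80.6] rotvec [ 0.0033 -0.0053 -0.0026] t 2.5333
```

>>> step_arm --moves '[[[-2,-15.5,0],[0.003,-0.005,0],42],[[-2,-15.5,0],[0.003,-0.005,0],42],[[-2,-15.5,30],[0.003,-0.005,0],42],[[-2,-15.5,60],[0.003,-0.005,0],42],[[-2,-15.5,80],[0.003,-0.005,0],42],[[-2,-15.5,80],[0.003,-0.005,0],42]]' --grip_force 40

```text
clock: 3.03
tcp_pos: [0.5571, -0.3623, 0.0424]
orientation: [0.0, 0.056, 0.998, -0.0]
wrist_force: [-0.8, 0.7, 0.1]
finger_gap: 0.0416
grip_force: 0.0
```

>>> step_arm --moves '[[[0,0,0],[0,0,0],20],[[0,0,0],[0,0,0],20],[[0,0,0],[0,0,0],20],[[0,0,0],[0,0,0],20],[[0,0,0],[0,0,0],20]]'

```text
clock: 3.45
tcp_pos: [0.5609, -0.3637, 0.047]
orientation: [0.004, 0.055, 0.998, -0.003]
wrist_force: [-0.1, 0.0, -0.7]
finger_gap: 0.0257
grip_force: 39.3
```

```bash
python3 - <<'E'
from h import *
for i in range(3): print(st()[0]['clock'],st()[1],st()[0]['finger_gap'],st()[0]['wrist_force'])
goto([.559,-.361,.041],frame((-.994,.106)))
E
```

```text
3.45 [ 0.56085017 -0.3637386   0.04698182] 0.02566397314128567 [-0.12776953  0.01626726 -0.6777517 ]
3.45 [ 0.56085017 -0.3637386   0.04698182] 0.02566397314128567 [-0.12776953  0.01626726 -0.6777517 ]
3.45 [ 0.56085017 -0.3637386   0.04698182] 0.02566397314128567 [-0.12776953  0.01626726 -0.6777517 ]
shift mm [2.2 2.5 6. ] rotvec [-0.0046  0.0074 -0.0036] t 3.45
```

>>> step_arm --moves '[[[0,0,-20],[0,0,0],20],[[0,0,-55],[0,0,0],20],[[0,0,-90],[0,0,0],20],[[0,0,-90],[0,0,0],20]]'

```text
clock: 3.78
tcp_pos: [0.5633, -0.3655, 0.1443]
orientation: [0.008, 0.055, 0.998, -0.006]
wrist_force: [1.3, -1.1, 0.4]
finger_gap: 0.0257
grip_force: 40.2
```

```bash
python3 - <<'E'
from h import *
im,P=snap('wrist','pics/w3.png'); print(st()[1])
S,_=snap('scene','pics/s3.png');
cv2.imwrite('pics/w3c.png',np.hstack([cv2.resize(im[230:400,220:420,::-1],(400,340),interpolation=2),cv2.resize(S[190:310,130:270,::-1],(400,340),interpolation=2)]))
E
```

```text
[ 0.56258124 -0.36497545  0.14129711]
```

View pics/w3c.png

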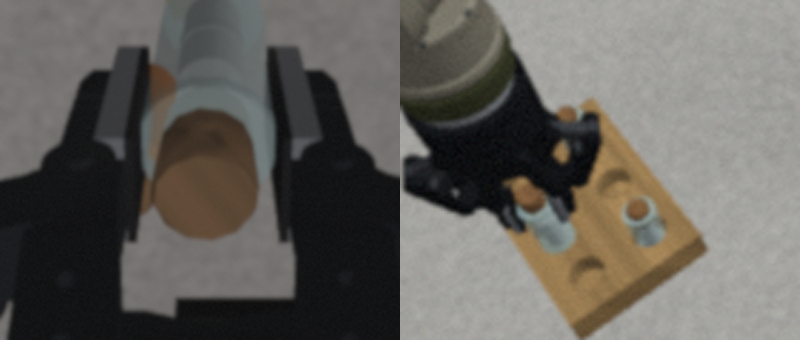

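The vial is held upright between the pads and is clear of the rack. Next I'll move beside the nest and measure it with the wrist camera.

```bash
python3 - <<'E'
from h import *
goto([.56,-.05,.165],frame((-.994,.106)))
E
```

```text
shift mm [ 35.3 311.7 -29. ] rotvec [-0.0065  0.0102 -0.0034] t 3.8833
```

>>> step_arm --moves '[[[0,40,-15],[-0.006,0.01,0],20],[[5,80,-29],[-0.006,0.01,0],20],[[15,120,-29],[-0.006,0.01,-0.003],20],[[20,160,-29],[-0.006,0.01,-0.003],20],[[25,200,-29],[-0.006,0.01,-0.003],20],[[30,240,-29],[-0.006,0.01,-0.003],20],[[35,280,-29],[-0.006,0.01,-0.003],20],[[35,312,-29],[-0.006,0.01,-0.003],20]]'

```text
clock: 4.55
tcp_pos: [0.5569, -0.0455, 0.1619]
orientation: [-0.004, 0.053, 0.999, 0.002]
wrist_force: [0.8, 0.4, -0.1]
finger_gap: 0.0256
grip_force: 40.1
```

>>> step_arm --moves '[[[0,0,0],[0,0,0],20],[[0,0,0],[0,0,0],20],[[0,0,0],[0,0,0],20]]'

```text
clock: 4.8
tcp_pos: [0.5585, -0.0486, 0.1623]
orientation: [-0.003, 0.053, 0.999, 0.001]
wrist_force: [-1.0, 0.0, -1.3]
finger_gap: 0.0258
grip_force: 40.1
```

```bash
python3 - <<'E'
from h import *
im,P=snap('wrist','pics/w4.png'); goto([.56,-.05,.165],frame((-.994,.106)));print(st()[1])
print(proj(P,[.5035,-.0275,.032]))
E
```

```text
shift mm [-1.5 -0.6 -2.6] rotvec [ 0.0027 -0.006  -0.0011] t 4.85
[ 0.55859175 -0.04923543  0.16242267]
[343.23348103 113.49765772]
```

View pics/w4.png

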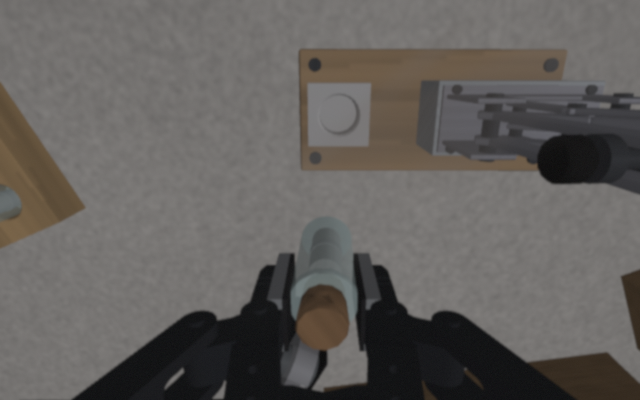

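The nest block spans (308,83) to (371,147) with the pocket centre at (339,114), and the press edges are square to the tool. The held vial runs from its foot near (326,222) to the cork top at (322,320).

```bash
python3 - <<'E'
from h import *
P=imaging.camera_params('wrist');s,p,r=st()
n=onz(P,339,114.5,.032);print('nest',n)
for q in((308,83),(371,83),(371,147),(308,147)):print(onz(P,*q,.032).round(4))
for d in(-.055,-.045,-.04,.03,.035,.04):print(d,proj(P,p+r.apply([0,0,d])),proj(P,p+r.apply([.0135,0,d])))
goto([n[0],n[1],.10],frame((-.994,.106)))
E
```

```text
nest [ 0.50408139 -0.0313026   0.032     ]
[ 0.4795 -0.0515  0.032 ]
[ 0.4844 -0.0062  0.032 ]
[ 0.5309 -0.0093  0.032 ]
[ 0.5257 -0.0571  0.032 ]
-0.055 [323.19928024 363.84599804] [323.20784383 326.7139871 ]
-0.045 [323.2115342  340.79518972] [323.21985318 305.87011565]
-0.04 [323.21695389 330.60026784] [323.22513932 296.69529316]
0.03 [323.26436742 241.41112641] [323.27073283 217.56146913]
0.035 [323.2665147  237.37189794] [323.2727704  214.02497749]
0.04 [323.2685597 233.5250699] [323.27470875 210.66070133]
shift mm [55.7 11.8 62.8] rotvec [ 0.0027 -0.006  -0.0011] t 4.85
```

>>> step_arm --moves '[[[28,6,10],[0.003,-0.006,0],20],[[55.5,11.5,30],[0.003,-0.006,0],20],[[55.5,11.5,60],[0.003,-0.006,0],20],[[55.5,11.5,86],[0.003,-0.006,0],20],[[55.5,11.5,86],[0.003,-0.006,0],20],[[55.5,11.5,86],[0.003,-0.006,0],20]]'

```text
clock: 5.35
tcp_pos: [0.5032, -0.0319, 0.0765]
orientation: [-0.001, 0.054, 0.999, 0.0]
wrist_force: [-0.5, 0.4, -0.0]
finger_gap: 0.0259
grip_force: 40.1
```

```bash
python3 - <<'E'
from h import *
im,P=snap('wrist','pics/w5.png'); goto([.504,-.0315,.075],frame((-.994,.106)));print(st()[1])
S,PS=snap('scene','pics/s5.png');D,PD=snap('side','pics/d5.png')
c=lambda im,x,y,w,h:cv2.resize(im[y:y+h,x:x+w,::-1],(400,300),interpolation=2)
cv2.imwrite('pics/m5.png',np.vstack([np.hstack([c(im,220,100,160,120),c(S,270,170,100,75)]),np.hstack([c(D,260,155,100,75),c(im,200,220,240,180)])]))
E
```

```text
shift mm [0.9 0.5 2.9] rotvec [-0.0001  0.0007 -0.0024] t 5.4
[ 0.50480654 -0.03210133  0.07790631]
```

View pics/m5.png

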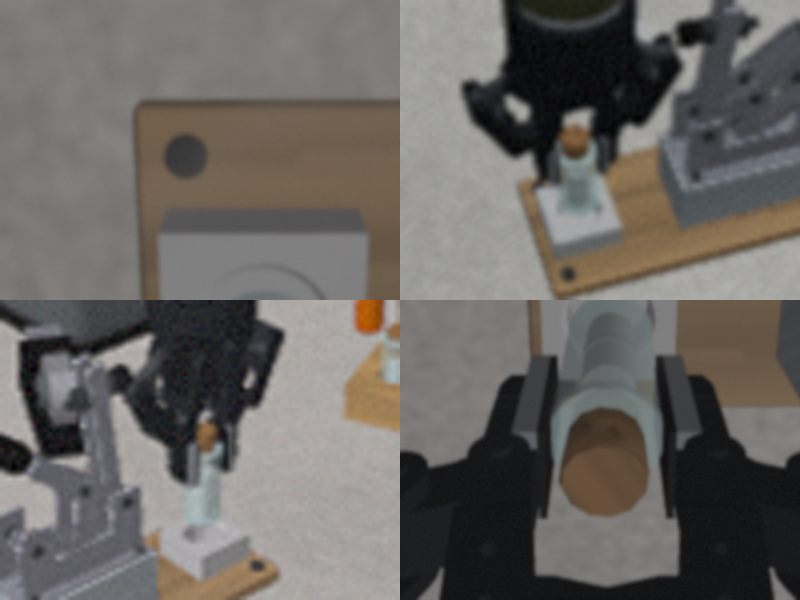

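The vial is centred over the nest in all three views. I'll lower it slowly.

>>> step_arm --moves '[[[0,0,7],[0,0,0],20],[[0,0,12],[0,0,0],20],[[0,0,16],[0,0,0],20],[[0,0,19],[0,0,0],20],[[0,0,19],[0,0,0],20]]'

```text
clock: 5.92
tcp_pos: [0.5043, -0.0316, 0.0588]
orientation: [0.001, 0.054, 0.999, -0.001]
wrist_force: [-0.1, -3.6, 0.7]
finger_gap: 0.0257
grip_force: 40.8
```

>>> step_arm --moves '[[[0,-0.8,2],[0,0,0],20],[[0,-0.8,5],[0,0,0],20],[[0,-0.8,8],[0,0,0],20],[[0,-0.8,8],[0,0,0],20]]'

```text
clock: 6.25
tcp_pos: [0.5047, -0.0318, 0.0508]
orientation: [0.001, 0.053, 0.999, -0.0]
wrist_force: [-2.6, -0.7, 7.3]
finger_gap: 0.0255
grip_force: 41.6
```

>>> step_arm --moves '[[[0,0,1],[0,0,0],20],[[0,0,2],[0,0,0],20],[[0,0,2],[0,0,0],20]]'

```text
clock: 6.5
tcp_pos: [0.505, -0.0318, 0.0506]
orientation: [0.001, 0.053, 0.999, -0.0]
wrist_force: [-6.9, -0.3, 21.6]
finger_gap: 0.0254
grip_force: 43.2
```

>>> step_arm --moves '[[[0,0,-2],[0,0,0],20],[[0,0,-2],[0,0,0],40],[[0,0,-2],[0,0,0],40],[[0,0,-2],[0,0,0],40],[[0,0,-25],[0,0,0],40],[[0,0,-60],[0,0,0],40],[[0,0,-100],[0,0,0],40],[[0,0,-140],[0,0,0],40]]'

```text
clock: 7.17
tcp_pos: [0.5035, -0.0315, 0.1889]
orientation: [-0.001, 0.053, 0.999, 0.0]
wrist_force: [1.1, -0.3, -1.1]
finger_gap: 0.0399
grip_force: 0.0
```

>>> step_arm --moves '[[[-30,0,-40],[0,0,0],0],[[-60,0,-60],[0,0,0],0],[[-60,0,-60],[0,0,0],0]]'

```text
clock: 7.42
tcp_pos: [0.5718, -0.0396, 0.2542]
orientation: [0.008, 0.053, 0.999, -0.001]
wrist_force: [2.0, 0.6, 0.2]
finger_gap: 0.0042
grip_force: 0.0
```

```bash
python3 - <<'E'
from h import *
im,P=snap('wrist','pics/w6.png'); print(st()[1])
S,PS=snap('scene','pics/s6.png');D,PD=snap('side','pics/d6.png')
n=np.array([.504,-.031,0]);
for z in(.032,.074,.089):print(z,proj(PS,n+[0,0,z]),proj(PD,n+[0,0,z]),proj(P,n+[0,0,z]))
c=lambda im,x,y,w,h:cv2.resize(im[y:y+h,x:x+w,::-1],(400,300),interpolation=2)
cv2.imwrite('pics/m6.png',np.vstack([np.hstack([cv2.resize(im[:,:,::-1],(400,300)),c(S,270,170,100,75)]),np.hstack([c(D,260,165,100,75),c(S,300,130,160,120)])]))
E
```

```text
[ 0.56880749 -0.03902744  0.25129278]
0.032 [314.51392673 221.37195666] [310.96701207 212.47856039] [324.90478854  87.61065338]
0.074 [314.19179314 212.27778761] [310.8715524  200.17525568] [325.05268243  89.91734033]
0.089 [314.07135299 208.87763554] [310.8366281  195.67404229] [325.11516052  90.89180517]
```

View pics/m6.png

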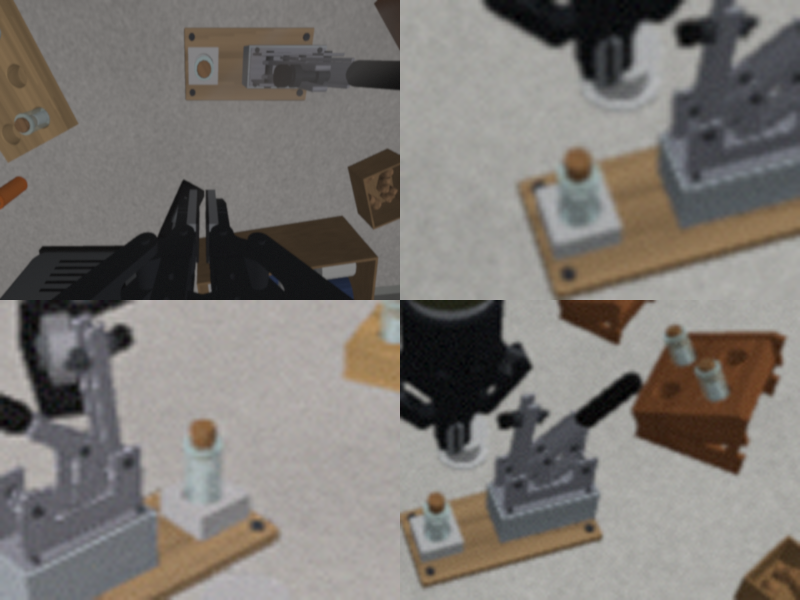

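The cork top is at (314,209) in the scene view and (311,197) in the side view. Both match a fully seated vial with its cork still proud. Next I'll move behind the handle with the fingers shut.

```bash
cat >> h.py <<'E'
N=np.array([.504,-.031,.014]);PX=np.array([.994,-.106,0]);PY=np.array([.106,.994,0])
def pp(x,y,z): return N+PX*x/1e3+PY*y/1e3+np.array([0,0,z/1e3])
F=frame((-.994,.106))
E
python3 - <<'E'
from h import *
goto(pp(0,255,240),F);goto(pp(0,255,165),F)
E
```

```text
shift mm [ 60.3 255.5  -6.6] rotvec [ 0.0003 -0.0007 -0.0004] t 7.5667
shift mm [ 60.2 255.5  68.4] rotvec [ 0.0003 -0.0007 -0.0004] t 7.5667
```

>>> step_arm --moves '[[[0,40,-8],[0,0,0],0],[[0,80,-8],[0,0,0],0],[[0,120,-8],[0,0,0],0],[[0,160,-8],[0,0,0],0],[[0,200,-8],[0,0,0],0],[[15,237,-8],[0,0,0],0],[[40,255,-8],[0,0,0],0],[[60,255,-8],[0,0,0],0]]'

```text
clock: 8.23
tcp_pos: [0.528, 0.2251, 0.2533]
orientation: [-0.002, 0.051, 0.999, -0.0]
wrist_force: [0.1, -0.7, 1.0]
finger_gap: -0.0003
grip_force: 0.0
```

>>> step_arm --moves '[[[0,0,15],[0,0,0],0],[[0,0,45],[0,0,0],0],[[0,0,75],[0,0,0],0],[[0,0,75],[0,0,0],0],[[0,0,75],[0,0,0],0]]'

```text
clock: 8.65
tcp_pos: [0.5281, 0.221, 0.1787]
orientation: [-0.003, 0.053, 0.999, -0.001]
wrist_force: [-1.2, -1.0, 1.3]
finger_gap: 0.0001
grip_force: 0.0
```

```bash
cat >> h.py <<'E'
def ps():
    s,p,r=st(); d=(p-N)*1e3; f=np.array(s['wrist_force'])
    print('press xyz',(PX@d).round(1),(PY@d).round(1),d[2].round(1),'F',(PX@f).round(1),(PY@f).round(1),f[2].round(1),'t',s['clock'])
E
python3 - <<'E'
from h import *
ps();goto(pp(0,230,165),F)
E
```

```text
press xyz -2.8 253.0 164.7 F -1.1 -1.1 1.3 t 8.65
shift mm [ -2.8 -23.2  -0.3] rotvec [-0.0028 -0.0062 -0.0004] t 8.65
```

>>> step_arm --moves '[[[-3,-15,0],[0,0,0],0],[[-3,-30,0],[0,0,0],0],[[-3,-45,0],[0,0,0],0],[[-3,-58,-5],[0,0,0],0],[[-3,-70,-10],[0,0,0],0],[[-3,-80,-15],[0,0,0],0],[[-3,-80,-15],[0,0,0],0]]'

```text
clock: 9.23
tcp_pos: [0.5293, 0.1419, 0.202]
orientation: [0.006, 0.054, 0.999, 0.001]
wrist_force: [1.1, 5.8, 14.7]
finger_gap: 0.0001
grip_force: 12.0
```

```bash
python3 - <<'E'
from h import *
ps()
E
```

```text
press xyz 6.8 174.6 188.0 F 0.5 5.9 14.7 t 9.2333
```

The upward force suggests the flared knuckles are riding on the handle's end. I'll raise the tips so that only the finger ends push.

>>> step_arm --moves '[[[0,4,-10],[0,0,0],0],[[0,4,-25],[0,0,0],0],[[0,4,-32],[0,0,0],0],[[0,4,-32],[0,0,0],0]]'

```text
clock: 9.57
tcp_pos: [0.5271, 0.1461, 0.2307]
orientation: [0.002, 0.053, 0.999, 0.0]
wrist_force: [-0.2, -0.9, -0.9]
finger_gap: -0.0001
grip_force: 0.0
```

```bash
python3 - <<'E'
from h import *
ps();goto(pp(0,170,212),F)
E
```

```text
press xyz 4.2 178.5 216.7 F -0.1 -0.9 -0.9 t 9.5667
shift mm [ 4.2 -8.7  4.7] rotvec [ 0.0005  0.0036 -0.0006] t 9.5667
```

```bash
cat >> h.py <<'E'
def handle(f):
    out={}
    for n in('scene','side'):
        im,P=snap(n,f'pics/{n}_{f}.png'); g=im.max(2)
        for th in range(38,116,4):
            t=np.radians(th); v=[]
            for r in np.arange(104,172,8):
                for o in(-5,0,5):
                    u=proj(P,pp(0,76+r*np.cos(t)-o*np.sin(t),76+r*np.sin(t)+o*np.cos(t))); v.append(int(g[int(round(u[1])),int(round(u[0]))]))
            out.setdefault(th,[]).append(int(np.percentile(v,80)))
    print(out)
E
python3 - <<'E'
from h import *
handle('a')
E
```

```text
{38: [159, 176], 42: [158, 176], 46: [159, 176], 50: [160, 175], 54: [158, 175], 58: [136, 146], 62: [14, 34], 66: [17, 55], 70: [150, 128], 74: [162, 117], 78: [162, 115], 82: [163, 150], 86: [163, 160], 90: [162, 160], 94: [162, 158], 98: [161, 163], 102: [161, 174], 106: [162, 176], 110: [166, 166], 114: [163, 155]}
```

The handle stands at about 64°, matching my model. I'll continue pushing with the tips at 212 mm.

>>> step_arm --moves '[[[4,-10,5],[0,0,0],0],[[4,-22,5],[0,0,0],0],[[4,-34,4],[0,0,0],0],[[4,-46,2],[0,0,0],0],[[4,-58,1],[0,0,0],0],[[4,-70,0],[0,0,0],0],[[4,-80,0],[0,0,0],0],[[4,-80,0],[0,0,0],0]]'

```text
clock: 10.33
tcp_pos: [0.5139, 0.0645, 0.2287]
orientation: [0.001, 0.055, 0.999, -0.0]
wrist_force: [-0.8, 0.0, -0.1]
finger_gap: 0.0003
grip_force: 0.0
```

```bash
python3 - <<'E'
from h import *
ps();handle('b')
E
```

```text
press xyz -0.3 96.0 214.7 F -0.8 -0.1 -0.1 t 10.3333
{38: [160, 177], 42: [160, 177], 46: [161, 176], 50: [162, 174], 54: [161, 176], 58: [161, 172], 62: [161, 129], 66: [163, 150], 70: [164, 150], 74: [163, 118], 78: [159, 118], 82: [163, 148], 86: [161, 95], 90: [148, 64], 94: [15, 37], 98: [112, 46], 102: [160, 72], 106: [164, 174], 110: [165, 173], 114: [167, 173]}
```

>>> step_arm --moves '[[[0,-8,0],[0,0,0],0],[[0,-16,1],[0,0,0],0],[[0,-23,1],[0,0,0],0],[[0,-30,2],[0,0,0],0],[[0,-36,2],[0,0,0],0],[[0,-40,2],[0,0,0],0],[[0,-40,2],[0,0,0],0]]'

```text
clock: 11.02
tcp_pos: [0.5094, 0.0283, 0.2259]
orientation: [0.0, 0.053, 0.999, 0.002]
wrist_force: [1.1, 7.2, -2.8]
finger_gap: -0.0002
grip_force: 3.2
```

```bash
python3 - <<'E'
from h import *
ps()
E
```

```text
press xyz -0.9 59.5 211.9 F 0.3 7.3 -2.8 t 11.0167
```

>>> step_arm --moves '[[[0,-4,0],[0,0,0],0],[[0,-8,0],[0,0,0],0],[[0,-12,0],[0,0,0],0],[[0,-15,0],[0,0,0],0],[[0,-15,0],[0,0,0],0]]'

```text
clock: 11.43
tcp_pos: [0.5079, 0.0113, 0.2265]
orientation: [0.0, 0.054, 0.999, -0.0]
wrist_force: [0.0, -0.2, -0.1]
finger_gap: 0.0001
grip_force: 0.0
```

```bash
python3 - <<'E'
from h import *
ps();handle('c')
E
```

```text
press xyz -0.6 42.5 212.5 F 0.0 -0.2 -0.1 t 11.4333
{38: [161, 176], 42: [161, 177], 46: [163, 176], 50: [163, 176], 54: [161, 175], 58: [162, 173], 62: [162, 130], 66: [163, 150], 70: [164, 150], 74: [164, 118], 78: [164, 115], 82: [165, 148], 86: [164, 159], 90: [162, 155], 94: [163, 160], 98: [159, 165], 102: [161, 123], 106: [148, 104], 110: [53, 43], 114: [46, 39]}
```

>>> step_arm --moves '[[[0,-3,0],[0,0,0],0],[[0,-6,0],[0,0,0],0],[[0,-8,0],[0,0,0],0],[[0,-8,0],[0,0,0],0]]'

```text
clock: 11.87
tcp_pos: [0.5072, 0.0084, 0.2259]
orientation: [0.0, 0.052, 0.999, 0.005]
wrist_force: [3.0, 16.7, -3.0]
finger_gap: 0.0001
grip_force: 7.1
```

```bash
python3 - <<'E'
from h import *
ps()
E
```

```text
press xyz -1.0 39.5 211.9 F 1.2 16.9 -3.0 t 11.8667
```

>>> step_arm --moves '[[[0,15,0],[0,0,0],0],[[0,18,-30],[0,0,0],0],[[0,18,-60],[0,0,0],0],[[0,0,-70],[0,0,0],0],[[0,-40,-70],[0,0,0],0],[[0,-80,-70],[0,0,0],0],[[0,-80,-70],[0,0,0],0],[[0,-80,-70],[0,0,0],0]]'

```text
clock: 12.53
tcp_pos: [0.4983, -0.0775, 0.2965]
orientation: [0.001, 0.056, 0.998, -0.0]
wrist_force: [-0.4, 0.1, 0.7]
finger_gap: 0.0004
grip_force: 0.0
```

```bash
python3 - <<'E'
from h import *
ps();handle('d')
goto(pp(0,-42,208),F)
# cork height via scene: project expected
E
```

```text
press xyz -0.7 -46.8 282.5 F -0.4 0.0 0.7 t 12.5333
{38: [160, 177], 42: [159, 177], 46: [161, 175], 50: [161, 175], 54: [160, 176], 58: [161, 173], 62: [160, 132], 66: [161, 150], 70: [162, 151], 74: [162, 119], 78: [162, 119], 82: [164, 149], 86: [165, 154], 90: [162, 160], 94: [162, 159], 98: [162, 168], 102: [162, 127], 106: [160, 70], 110: [103, 40], 114: [24, 38]}
shift mm [-0.8  2.7 74.5] rotvec [ 0.0001  0.0008 -0.0012] t 12.6333
```

The handle stays locked at about 112° with nothing touching it. Now I'll go down on its −y side and throw it open.

>>> step_arm --moves '[[[0,0,35],[0,0,0],0],[[0,0,74],[0,0,0],0],[[0,10,74],[0,0,0],0],[[0,20,74],[0,0,0],0],[[0,30,74],[0,0,0],0],[[0,40,72],[0,0,0],0],[[0,50,70],[0,0,0],0],[[0,60,68],[0,0,0],0]]'

```text
clock: 13.3
tcp_pos: [0.5066, -0.0146, 0.2309]
orientation: [0.003, 0.053, 0.999, -0.0]
wrist_force: [1.4, -2.5, 2.6]
finger_gap: -0.0001
grip_force: 1.0
```

```bash
python3 - <<'E'
from h import *
ps()
E
```

```text
press xyz 0.9 16.6 216.9 F 1.7 -2.3 2.6 t 13.3
```

>>> step_arm --moves '[[[0,12,-2],[0,0,0],0],[[0,24,-4],[0,0,0],0],[[0,36,-4],[0,0,0],0],[[0,48,-4],[0,0,0],0],[[0,60,-4],[0,0,0],0],[[0,72,-2],[0,0,0],0],[[0,84,0],[0,0,0],0],[[0,94,2],[0,0,0],0]]'

```text
clock: 13.97
tcp_pos: [0.5149, 0.0792, 0.2259]
orientation: [0.0, 0.053, 0.999, 0.0]
wrist_force: [0.3, -0.8, 1.1]
finger_gap: -0.0003
grip_force: 0.4
```

```bash
python3 - <<'E'
from h import *
ps();handle('e')
E
```

```text
press xyz -0.8 110.7 211.9 F 0.4 -0.7 1.1 t 13.9667
{38: [160, 175], 42: [159, 177], 46: [162, 176], 50: [161, 174], 54: [160, 176], 58: [162, 173], 62: [158, 92], 66: [19, 38], 70: [15, 40], 74: [59, 97], 78: [138, 120], 82: [162, 153], 86: [164, 159], 90: [162, 159], 94: [163, 158], 98: [163, 165], 102: [161, 173], 106: [163, 174], 110: [164, 173], 114: [165, 175]}
```

>>> step_arm --moves '[[[0,10,4],[0,0,0],0],[[0,20,9],[0,0,0],0],[[0,30,15],[0,0,0],0],[[0,40,21],[0,0,0],0],[[0,48,27],[0,0,0],0],[[0,55,32],[0,0,0],0],[[0,58,32],[0,0,0],0]]'

```text
clock: 14.65
tcp_pos: [0.5204, 0.1365, 0.1927]
orientation: [-0.001, 0.053, 0.999, -0.0]
wrist_force: [0.3, 0.1, -0.8]
finger_gap: 0.0
grip_force: 0.0
```

```bash
python3 - <<'E'
from h import *
ps();handle('f')
E
```

```text
press xyz -1.5 168.2 178.7 F 0.3 0.2 -0.8 t 14.65
{38: [28, 130], 42: [17, 36], 46: [52, 129], 50: [89, 168], 54: [158, 118], 58: [159, 81], 62: [160, 104], 66: [161, 145], 70: [163, 147], 74: [162, 117], 78: [161, 106], 82: [162, 108], 86: [162, 99], 90: [162, 100], 94: [161, 100], 98: [161, 142], 102: [162, 172], 106: [164, 174], 110: [165, 173], 114: [166, 175]}
```

>>> step_arm --moves '[[[0,4,0],[0,0,0],0],[[0,7,0],[0,0,0],0],[[0,10,0],[0,0,0],0],[[0,10,0],[0,0,0],0]]'

```text
clock: 15.08
tcp_pos: [0.5225, 0.1442, 0.195]
orientation: [0.001, 0.054, 0.999, -0.002]
wrist_force: [-0.4, -5.7, 2.0]
finger_gap: 0.0001
grip_force: 2.6
```

```bash
python3 - <<'E'
from h import *
ps()
E
```

```text
press xyz -0.2 176.1 181.0 F 0.2 -5.7 2.0 t 15.0833
```

>>> step_arm --moves '[[[0,3,0],[0,0,0],0],[[0,5,0],[0,0,0],0],[[0,5,0],[0,0,0],0]]'

```text
clock: 15.33
tcp_pos: [0.5227, 0.1464, 0.195]
orientation: [0.001, 0.055, 0.998, -0.004]
wrist_force: [-1.7, -14.1, 4.7]
finger_gap: -0.0002
grip_force: 6.2
```

```bash
python3 - <<'E'
from h import *
ps()
E
```

```text
press xyz -0.2 178.3 181.0 F -0.2 -14.2 4.7 t 15.3333
```

The handle is hard against its open stop. I'll retract and measure the display with the wrist camera square to its deck.

>>> step_arm --moves '[[[0,-12,0],[0,0,0],0],[[0,-12,-35],[0,0,0],0],[[0,-12,-75],[0,0,0],0],[[0,-12,-110],[0,0,0],20],[[0,-12,-110],[0,0,0],40]]'

```text
clock: 15.75
tcp_pos: [0.5241, 0.1386, 0.3122]
orientation: [0.006, 0.054, 0.999, 0.001]
wrist_force: [0.9, -0.0, 0.4]
finger_gap: 0.0232
grip_force: 0.0
```

```bash
cat >> h.py <<'E'
def disp(az): 
    u=np.array([np.cos(az),np.sin(az),0]);zs=-np.sin(np.radians(25))*u+np.array([0,0,np.cos(np.radians(25))]);xs=np.cos(np.radians(25))*u+np.array([0,0,np.sin(np.radians(25))])
    return xs,np.cross(zs,xs),zs,frame(-u,-np.radians(25))
E
python3 - <<'E'
from h import *
ps();xs,ys,zs,Fd=disp(np.radians(39.6)); C=np.array([.445,.328,.062])
goto(C+.13*zs+.03*xs,Fd); print(C+.13*zs+.03*xs,Fd[:,2]+zs)
E
```

```text
press xyz 2.0 170.7 298.2 F 0.9 0.1 0.4 t 15.75
shift mm [119.7 159.6 118.7] rotvec [-0.1758 -0.3997 -0.7845] t 15.75
[0.42361738 0.31031076 0.19249856] [0. 0. 0.]
```

>>> step_arm --moves '[[[0,40,0],[-0.02,-0.05,-0.1],40],[[30,75,0],[-0.045,-0.1,-0.2],40],[[60,105,0],[-0.067,-0.15,-0.3],40],[[90,130,10],[-0.09,-0.2,-0.4],40],[[110,150,30],[-0.11,-0.25,-0.5],40],[[120,160,60],[-0.13,-0.3,-0.6],40],[[120,160,90],[-0.155,-0.35,-0.7],40],[[120,160,119],[-0.176,-0.4,-0.785],40]]'

```text
clock: 16.42
tcp_pos: [0.4179, 0.3115, 0.1852]
orientation: [0.2, -0.335, 0.918, 0.075]
wrist_force: [0.1, 0.3, -0.4]
finger_gap: 0.0397
grip_force: 0.0
```

>>> step_arm --moves '[[[0,0,0],[0,0,0],40],[[0,0,0],[0,0,0],40],[[0,0,0],[0,0,0],40]]'

```text
clock: 16.67
tcp_pos: [0.4222, 0.3112, 0.189]
orientation: [0.2, -0.33, 0.92, 0.075]
wrist_force: [0.6, 1.3, 1.2]
finger_gap: 0.0401
grip_force: 0.0
```

```bash
python3 - <<'E'
from h import *
xs,ys,zs,Fd=disp(np.radians(39.6)); C=np.array([.445,.328,.062])
im,P=snap('wrist','pics/w7.png');goto(C+.13*zs+.03*xs,Fd);print(st()[1])
for n,a,b in(('s0',-30,-30),('s1',-30,30),('s2',30,-30),('s3',30,30)): 
    X=C+xs*a/1e3+ys*b/1e3; print(n,X.round(3),proj(P,X).round(),proj(P,X+.042*zs).round())
hsv=cv2.cvtColor(im,cv2.COLOR_RGB2HSV)
for n,X in(('s0',(-30,-30)),('s1',(-30,30)),('s2',(30,-30)),('s3',(30,30))):
    for h in(0,.042):
        u=proj(P,C+xs*X[0]/1e3+ys*X[1]/1e3+h*zs).round().astype(int); print(n,h,im[u[1],u[0]],hsv[u[1],u[0]])
# glass: low saturation, bluish-bright; print components
m=((hsv[...,1]<70)&(hsv[...,2]>90)).astype(np.uint8)
k,l,s,c=cv2.connectedComponentsWithStats(m)
print([(s[i].tolist(),c[i].round().tolist()) for i in range(1,k) if s[i,4]>60])
E
```

```text
shift mm [-0.  -1.2 -2.3] rotvec [ 0.0033 -0.003  -0.003 ] t 16.7167
[0.42357916 0.31185193 0.19043069]
s0 [0.443 0.288 0.049] [279. 113.] [272. 119.]
s1 [0.405 0.334 0.049] [362. 112.] [369. 119.]
s2 [0.485 0.322 0.075] [283. 191.] [276. 210.]
s3 [0.447 0.368 0.075] [359. 191.] [365. 209.]
s0 0 [92 63 44] [ 12 133  92]
s0 0.042 [88 61 43] [ 12 130  88]
s1 0 [97 77 60] [14 97 97]
s1 0.042 [103  81  64] [ 13  97 103]
s2 0 [87 73 62] [13 73 87]
s2 0.042 [104  82  62] [ 14 103 104]
s3 0 [94 66 47] [ 12 127  94]
s3 0.042 [100  71  52] [ 12 122 100]
[([0, 0, 640, 400, 151422], [310.0, 162.0]), ([340, 87, 48, 46, 1010], [363.0, 109.0]), ([254, 170, 45, 49, 1039], [278.0, 192.0]), ([568, 210, 72, 37, 201], [605.0, 227.0]), ([192, 383, 19, 17, 220], [204.0, 392.0])]
```

```bash
python3 - <<'E'
from h import *
xs,ys,zs,Fd=disp(np.radians(39.6)); C=np.array([.445,.328,.062])
P=imaging.camera_params('wrist');T=np.load('pics/w7.png.npy');im=cv2.imread('pics/w7.png')
hsv=cv2.cvtColor(im,cv2.COLOR_BGR2HSV)
m=((hsv[...,1]<70)&(hsv[...,2]>90)).astype(np.uint8)
def plane(u,v,h):
    o,d=ray(P,u,v,T); q=C+h*zs; return o+d*((q-o)@zs)/(d@zs)
cs={}
for n,(x,y,w,h) in {'s1':(335,82,60,56),'s2':(249,165,56,60)}.items():
    r=m[y:y+h,x:x+w].copy(); r=cv2.morphologyEx(np.pad(r,4),cv2.MORPH_CLOSE,np.ones((3,3)))
    ct,hi=cv2.findContours(r,cv2.RETR_CCOMP,cv2.CHAIN_APPROX_NONE)
    for c,hh in zip(ct,hi[0]):
        if len(c)>25:
            e=cv2.fitEllipse(c); u=(e[0][0]+x-4,e[0][1]+y-4); a='hole' if hh[3]>=0 else 'outer'
            print(n,a,np.round(u,1),np.round(e[1],1),'lip->deck axis',((plane(*u,.036)-C-.036*zs)@np.c_[xs,ys]*1e3).round(1))
g=cv2.cvtColor(im,cv2.COLOR_BGR2GRAY)
cv2.setRNGSeed(0)
for n,(cx,cy) in {'s0':(279,113),'s3':(359,191)}.items():
    R0=cv2.resize(g[cy-35:cy+35,cx-35:cx+35],(280,280),interpolation=2)
    c=cv2.HoughCircles(cv2.GaussianBlur(R0,(9,9),2),cv2.HOUGH_GRADIENT,1,20,param1=40,param2=12,minRadius=60,maxRadius=100)
    if c is not None:
        for q in c[0][:3]:
            u=(cx-35+q[0]/4,cy-35+q[1]/4);print(n,np.round(u,1),'r',q[2]/4,((plane(*u,0)-C)@np.c_[xs,ys]*1e3).round(1))
    print(R0[::20,::14].astype(int))
E
```

```text
s1 outer [364.3 109.1] [44.4 47. ] lip->deck axis [-35.3  27.9]
s1 hole [366.1 109.8] [30.2 30.6] lip->deck axis [-34.9  29. ]
s2 outer [276.4 194.1] [39.9 50.7] lip->deck axis [ 20.9 -30.2]
s2 hole [273.8 199.7] [27.7 28.1] lip->deck axis [ 24.9 -32.2]
[[66 67 67 67 67 67 66 66 65 66 65 66 66 65 66 66 65 66 66 66]
 [69 69 69 69 67 69 69 68 69 69 67 68 68 68 69 68 68 69 68 68]
 [72 71 71 70 71 70 71 73 75 75 73 71 69 70 69 70 69 69 69 69]
 [71 70 70 70 70 73 78 70 67 66 67 66 66 66 67 69 69 69 68 68]
 [68 67 68 67 71 74 68 65 65 65 65 65 65 65 64 64 67 67 67 68]
 [66 66 67 67 73 67 68 68 68 68 67 67 68 67 68 62 66 68 68 69]
 [73 73 73 73 74 63 70 70 70 70 70 70 70 70 69 67 67 72 73 72]
 [70 71 71 70 71 57 66 69 70 70 70 70 70 69 69 66 66 71 71 71]
 [66 67 67 67 67 56 50 66 68 67 68 67 66 67 68 58 68 68 69 69]
 [67 66 68 67 67 64 51 49 56 66 68 68 67 65 53 63 67 67 67 67]
 [67 67 67 68 66 68 67 54 50 48 49 49 50 57 68 67 68 67 68 68]
 [64 66 65 66 66 66 66 66 66 65 64 65 66 67 66 67 67 68 66 68]
 [69 69 69 68 69 69 69 69 69 69 67 66 66 64 66 65 66 66 66 66]
 [71 70 70 71 71 71 71 71 7
[... 219 characters left out ...]
73 75]
 [72 71 72 72 73 72 72 77 76 73 74 74 73 73 73 74 74 75 74 75]
 [69 70 70 70 70 74 70 69 69 68 70 69 69 69 69 71 72 72 72 72]
 [72 74 74 73 77 75 73 73 73 74 73 74 73 73 55 69 70 72 71 73]
 [77 77 77 77 80 70 70 71 71 71 71 71 72 63 50 68 79 79 80 80]
 [74 73 74 74 73 66 71 71 71 71 72 71 64 53 55 66 78 78 79 78]
 [76 76 76 77 75 57 56 66 71 71 64 57 54 54 56 72 75 75 76 76]
 [79 77 78 78 78 73 59 53 53 53 53 54 55 62 77 80 80 80 81 81]
 [77 77 78 77 77 77 75 68 62 61 61 66 75 80 80 80 80 81 82 82]
 [71 72 71 72 72 73 73 74 73 74 74 74 74 75 77 77 78 79 79 80]
 [72 72 73 73 74 73 74 73 73 73 72 72 72 72 73 74 74 74 75 75]
 [74 73 74 73 75 75 75 75 77 77 77 78 78 79 78 79 79 80 79 79]]
```

```bash
python3 - <<'E'
from h import *
xs,ys,zs,Fd=disp(np.radians(39.6)); C=np.array([.445,.328,.062])
P=imaging.camera_params('wrist');T=np.load('pics/w7.png.npy');S=imaging.camera_params('scene');D=imaging.camera_params('side')
for n,w,s,d in(('s0',(279.6,110),(408,165),(236,273.5)),('s3',(358.6,189),(435,152.5),(206,284))):
    a=ray(P,*w,T);b=ray(S,*s);c=ray(D,*d)
    for rr in((a,b,c),(a,b),(a,c)):
        x,e=tri(*rr); print(n,x.round(4),np.round(e,4),((x-C)@np.c_[xs,ys,zs]*1e3).round(1))
    o,dd=a;x=o+dd*((C-o)@zs)/(dd@zs);print('plane',x.round(4),((x-C)@np.c_[xs,ys]*1e3).round(1))
goto(pp(60,-15,240),F);goto(pp(0,0,150),F)
E
```

```text
s0 [0.4427 0.2876 0.05  ] [0.002  0.0016 0.0009] [-30.  -29.7   0.7]
s0 [0.4423 0.2881 0.0487] [0.0017 0.0017] [-30.5 -29.   -0.4]
s0 [0.4424 0.2869 0.0497] [0.0014 0.0014] [-30.7 -30.    0.8]
plane [0.4417 0.2865 0.0485] [-32.  -29.8]
s3 [0.4471 0.3685 0.0724] [0.0002 0.0034 0.0033] [29.3 29.8 -2.2]
s3 [0.4484 0.3707 0.0713] [0.0014 0.0014] [31.  30.8 -4.2]
s3 [0.4451 0.3668 0.0736] [0.0012 0.0012] [27.3 29.8  0. ]
plane [0.4461 0.3672 0.0741] [28.5 29.5]
shift mm [  86.  -368.7 -111.6] rotvec [0.1763 0.4083 0.7824] t 16.7167
shift mm [ 152.3 -315.8  -42.8] rotvec [0.1763 0.4083 0.7824] t 16.7167
```

Both shown vials are where the model puts them, and the free holes are slot0 and slot3, which agree to about 2 mm. I'll use slot3, the one farther from the handle. Back to the nest now for the vial.

>>> step_arm --moves '[[[-17,0,-36],[0,0,0],42],[[-34,0,-72],[0.02,0.05,0.1],42],[[-42,0,-100],[0.045,0.1,0.2],42],[[-25,-35,-110],[0.067,0.15,0.3],42],[[-8,-70,-120],[0.09,0.2,0.4],42],[[10,-105,-130],[0.11,0.25,0.5],42],[[28,-140,-140],[0.13,0.3,0.6],42],[[46,-175,-150],[0.155,0.35,0.7],42]]'

```text
clock: 17.38
tcp_pos: [0.4551, 0.1073, 0.307]
orientation: [0.029, 0.013, 0.999, 0.01]
wrist_force: [0.2, 0.3, 0.3]
finger_gap: 0.0419
grip_force: 0.0
```

```bash
python3 - <<'E'
from h import *
ps();goto(pp(0,0,260),F)
E
```

```text
press xyz -63.3 132.3 293.0 F 0.1 0.3 0.3 t 17.3833
shift mm [ -50.8 -137.6   33.1] rotvec [0.0234 0.0561 0.0793] t 17.3833
```

>>> step_arm --moves '[[[-13,-35,8],[0.023,0.056,0.079],42],[[-26,-70,17],[0.023,0.056,0.079],42],[[-39,-105,25],[0.023,0.056,0.079],42],[[-51,-138,33],[0.023,0.056,0.079],42],[[-51,-138,33],[0.023,0.056,0.079],42],[[-51,-138,33],[0.023,0.056,0.079],42]]'

```text
clock: 17.88
tcp_pos: [0.5045, -0.0322, 0.2711]
orientation: [-0.001, 0.053, 0.999, -0.0]
wrist_force: [-0.3, 1.1, -0.1]
finger_gap: 0.042
grip_force: 0.0
```

```bash
python3 - <<'E'
from h import *
ps();goto([.5045,-.0317,.0515],F)
im,P=snap('wrist','pics/w8.png');S,PS=snap('scene','pics/s8.png')
# cork top: brown columns in scene along vial axis
hsv=cv2.cvtColor(S,cv2.COLOR_RGB2HSV)
for k in('s6','s8'):
    I=cv2.imread(f'pics/{k}.png');h=cv2.cvtColor(I,cv2.COLOR_BGR2HSV)
    print(k,[(r,h[r,314].tolist()) for r in range(203,220)])
for z in(.074,.080,.089):print(z,proj(PS,N*[1,1,0]+[0,0,z]))
E
```

```text
press xyz 0.6 -1.2 257.1 F -0.4 1.1 -0.1 t 17.8833
shift mm [ -0.4   0.7 219.6] rotvec [-0.0008 -0.0017  0.0007] t 17.8833
s6 [(203, [38, 6, 164]), (204, [23, 6, 165]), (205, [23, 12, 164]), (206, [18, 29, 152]), (207, [14, 90, 130]), (208, [14, 129, 123]), (209, [15, 136, 124]), (210, [15, 138, 129]), (211, [15, 133, 123]), (212, [14, 133, 102]), (213, [16, 139, 75]), (214, [14, 131, 68]), (215, [30, 23, 87]), (216, [80, 23, 132]), (217, [86, 26, 135]), (218, [88, 26, 136]), (219, [93, 21, 135])]
s8 [(203, [30, 8, 164]), (204, [24, 8, 162]), (205, [8, 6, 162]), (206, [38, 6, 159]), (207, [19, 13, 158]), (208, [15, 43, 143]), (209, [14, 103, 124]), (210, [15, 131, 123]), (211, [15, 137, 123]), (212, [14, 131, 127]), (213, [15, 136, 118]), (214, [14, 132, 93]), (215, [21, 44, 98]), (216, [79, 22, 130]), (217, [82, 25, 114]), (218, [66, 13, 97]), (219, [71, 19, 108])]
0.074 [314.19179314 212.27778761]
0.08 [314.143971   210.92771831]
0.089 [314.07135299 208.87763554]
```

The cork's top edge is 2 px lower in the scene view, about 9 mm, so it has been driven home. I'll pick the vial up.

>>> step_arm --moves '[[[0,0.7,40],[0,0,0],42],[[0,0.7,80],[0,0,0],42],[[0,0.7,120],[0,0,0],42],[[0,0.7,155],[0,0,0],42],[[0,0.7,185],[0,0,0],42],[[0,0.7,208],[0,0,0],42],[[0,0.7,220],[0,0,0],42],[[0,0.7,220],[0,0,0],42]]'

```text
clock: 18.65
tcp_pos: [0.499, -0.0273, 0.0475]
orientation: [-0.004, 0.049, 0.999, 0.0]
wrist_force: [0.4, -0.4, 0.3]
finger_gap: 0.0424
grip_force: 0.0
```

>>> step_arm --moves '[[[0,0,0],[0,0,0],20],[[0,0,0],[0,0,0],20],[[0,0,0],[0,0,0],20],[[0,0,0],[0,0,0],20],[[0,0,0],[0,0,0],20]]'

```text
clock: 19.07
tcp_pos: [0.5009, -0.0292, 0.0501]
orientation: [-0.002, 0.05, 0.999, -0.0]
wrist_force: [-0.6, -2.4, 6.1]
finger_gap: 0.0258
grip_force: 39.9
```

```bash
python3 - <<'E'
from h import *
ps();s=st()[0];print(s['finger_gap'],s['grip_force'],st()[1])
E
```

```text
press xyz -3.3 1.5 36.1 F -0.4 -2.5 6.1 t 19.0667
0.025750268913338523 39.941906332969666 [ 0.50092501 -0.02916087  0.05013971]
```

>>> step_arm --moves '[[[0,0,-15],[0,0,0],20],[[0,0,-45],[0,0,0],20],[[0,0,-85],[0,0,0],20],[[0,0,-125],[0,0,0],20],[[0,0,-165],[0,0,0],20],[[0,0,-205],[0,0,0],20],[[0,0,-245],[0,0,0],20],[[0,0,-255],[0,0,0],20]]'

```text
clock: 19.73
tcp_pos: [0.5037, -0.029, 0.3109]
orientation: [0.002, 0.05, 0.999, -0.0]
wrist_force: [0.8, -0.5, -0.9]
finger_gap: 0.0251
grip_force: 50.4
```

```bash
cat >> h.py <<'E'
def held(f):
    im,P=snap('wrist',f); s,p,r=st(); h=cv2.cvtColor(im,cv2.COLOR_RGB2HSV)
    m=((h[...,1]>70)&(h[...,2]>60)&(h[...,0]<25)).astype(np.uint8); m[:250]=0;m[:,:270]=0;m[:,375:]=0
    k,l,ss,c=cv2.connectedComponentsWithStats(m); i=1+np.argmax(ss[1:,4]); print('cork blob',ss[i],c[i])
    ct,_=cv2.findContours((l==i).astype(np.uint8),cv2.RETR_EXTERNAL,cv2.CHAIN_APPROX_NONE); 
    o,d=ray(P,*c[i]); ot=r.inv().apply(o-p);dt=r.inv().apply(d)
    for z in(-.030,-.027):print('tool xy at',z,((ot+dt*(z-ot[2])/dt[2])*1e3).round(1))
    g=im[:,:,1].astype(int); return im,P,p,r
E
python3 - <<'E'
from h import *
im,P,p,r=held('pics/w9.png');ps();print(st()[0]['finger_gap'])
xs,ys,zs,Fd=disp(np.radians(39.6)); C=np.array([.445,.328,.062]); rim=C+.029*xs+.0297*ys-.001*zs
print('rim',rim); goto(rim+.10*zs,Fd); goto(rim+.046*zs,Fd)
for d in(.03,.036,.042):print(d,proj(P,p+r.apply([0.0135,0,d])),proj(P,p+r.apply([0,0,d])))
E
```

```text
cork blob [ 301  293   48   51 1940] [324.62371134 317.7371134 ]
tool xy at -0.03 [ -2.7   0.6 -30. ]
tool xy at -0.027 [ -4.9   0.6 -27. ]
press xyz -0.2 1.8 296.1 F 0.3 0.0 1.4 t 19.7833
0.02562951466169188
rim [0.44664548 0.367907   0.07334962]
shift mm [127.2 359.3 145.4] rotvec [-0.1749 -0.4088 -0.778 ] t 19.7833
shift mm [111.4 375.6 194.4] rotvec [-0.1749 -0.4088 -0.778 ] t 19.7833
0.03 [323.10384169 217.49583514] [323.10103344 241.24164476]
0.036 [323.10984386 213.29365888] [323.10698399 236.44377714]
0.042 [323.11550016 209.33363651] [323.11259903 231.91643316]
```

>>> step_arm --moves '[[[8,40,0],[0,0,-0.1],20],[[25,78,0],[0,0,-0.2],20],[[45,115,0],[0,0,-0.3],20],[[65,150,0],[-0.03,-0.08,-0.4],20],[[85,185,0],[-0.06,-0.15,-0.5],20],[[105,220,0],[-0.1,-0.22,-0.6],20],[[120,257,0],[-0.13,-0.3,-0.7],20],[[128,297,0],[-0.16,-0.38,-0.75],20]]'

```text
clock: 20.45
tcp_pos: [0.4017, 0.2809, 0.3035]
orientation: [0.186, -0.319, 0.926, 0.071]
wrist_force: [0.3, 0.2, -1.1]
finger_gap: 0.0256
grip_force: 50.5
```

```bash
cat >> h.py <<'E'
xs,ys,zs,Fd=disp(np.radians(39.6)); C=np.array([.445,.328,.062]); rim=C+.029*xs+.0297*ys-.001*zs
def ds():
    s,p,r=st();f=np.array(s['wrist_force']);B=np.c_[xs,ys,zs]
    print('slot xyz (from rim)',((p-rim)@B*1e3).round(1),'F',(f@B).round(1),'gap',round(s['finger_gap'],4),'t',s['clock'])
E
python3 - <<'E'
from h import *
ds();goto(rim+.10*zs-.0025*xs,Fd)
E
```

```text
slot xyz (from rim) [ 15.6 -38.3 246.7] F [-0.1 -0.  -1.1] gap 0.0256 t 20.45
shift mm [ 13.9  37.8 147.3] rotvec [ 0.0009 -0.0356 -0.0276] t 20.45
```

>>> step_arm --moves '[[[10,30,20],[0,-0.036,-0.028],20],[[14,38,60],[0,-0.036,-0.028],20],[[14,38,100],[0,-0.036,-0.028],20],[[14,38,140],[0,-0.036,-0.028],20],[[14,38,147],[0,-0.036,-0.028],20],[[14,38,147],[0,-0.036,-0.028],20],[[14,38,147],[0,-0.036,-0.028],20]]'

```text
clock: 21.03
tcp_pos: [0.4137, 0.3374, 0.1634]
orientation: [0.202, -0.329, 0.92, 0.073]
wrist_force: [0.3, 0.8, -0.5]
finger_gap: 0.0253
grip_force: 50.5
```

```bash
python3 - <<'E'
from h import *
ds();held('pics/w10.png');goto(rim+.055*zs-.0025*xs,Fd)
g=cv2.cvtColor(cv2.imread('pics/w10.png'),cv2.COLOR_BGR2GRAY);P=imaging.camera_params('wrist')
u=proj(P,rim);print('rim px',u);x,y=u.round().astype(int)
print(g[y-40:y+41:5,x-42:x+43:4])
E
```

```text
slot xyz (from rim) [ -2.6  -2.5 100.5] F [ 0.4  0.4 -0.8] gap 0.0253 t 21.0333
cork blob [ 301  292   48   50 1869] [324.37132156 316.74157303]
tool xy at -0.03 [  0.8   0.5 -30. ]
tool xy at -0.027 [ -1.5   0.5 -27. ]
shift mm [ 1.4  2.9 46.6] rotvec [-0.0017 -0.0012 -0.0039] t 21.0833
rim px [327.9355297  199.69935798]
[[ 73  72  73  73  73  73  73  73  74  73  74  74  74  73  74  73  75  75
   75  75  77  77]
 [ 75  75  75  75  75  75  75  75  75  75  74  76  76  77  76  77  77  76
   77  77  78  78]
 [ 71  70  71  72  72  72  72  71  72  72  72  71  72  73  72  73  73  74
   73  74  75  75]
 [ 71  71  72  71  72  72  72  73  72  71  71  71  72  71  73  72  72  73
   73  73  74  74]
 [ 75  75  75  75  76  76  75  75  76  78  78  77  76  76  76  76  77  77
   76  76  78  78]
 [ 73  73  74  74  73  73  76  76  71  71  71  71  71  71  75  75  75  75
   75  76  76  76]
 [ 72  72  72  72  72  77  75  73  74  74  73  74  73  74  69  73  73  73
   72  74  73  74]
 [ 78  78  79  78  79  76  74  74  75  74  74  75  75  75  70  66  75  75
   73  75  75  75]
 [ 78  78  79  79  79  65  69  72  72  71  70  71  72  72  53  63  81  81
   81  80  82  83]
 [ 75  76  75  77  76  65  57  72  76  76  77  77  73  56  55  64  77  78
   79  80  79  80]
 [ 79  79  79  79  78  74  54  53  56  59  59  57  55  54  54  72  75  74
   76  77  77  76]
 [ 81  80  80  80  80  79  68  57  54  53  53  53  54  59  73  81  81  81
   81  81  83  84]
 [ 79  78  79  79  79  80  79  73  63  61  60  62  70  79  80  81  81  81
   82  83  83  82]
 [ 74  73  74  74  75  76  88 101 105 105 105 101  86  77  77  78  79  79
   80  81  82  78]
 [ 75  75  75  75  80 104 105 106 106 105 106 105 105 101  75  72  73  73
   75  75  76  74]
 [ 75  74  75  79 104 105 105 102  96  95  99 105 105 104 104  78  78  78
   78  78  79  76]
 [ 78  77  77  98 104 106  99  93  94  93  95  94 102 106 106  92  80  80
   81  80  80  73]]
```

```bash
python3 - <<'E'
from h import *
P=imaging.camera_params('wrist');s,p,r=st()
o,d=ray(P,326.3,200.7);o=r.inv().apply(o-p);d=r.inv().apply(d)
for z in(.097,.1,.103):print(((o+d*(z-o[2])/d[2])*1e3).round(1))
g=cv2.cvtColor(cv2.imread('pics/w10.png'),cv2.COLOR_BGR2GRAY)
print([int(v) for v in g[205:245,322]]);print([int(v) for v in g[240,290:360]])
E
```

```text
[-0.3  1.8 97. ]
[ -1.3   1.9 100. ]
[ -2.4   1.9 103. ]
[76, 78, 77, 75, 67, 59, 54, 54, 53, 53, 53, 55, 55, 57, 59, 61, 67, 79, 93, 101, 105, 106, 105, 106, 105, 105, 105, 104, 102, 99, 95, 94, 94, 93, 94, 93, 93, 94, 94, 93]
[77, 78, 77, 78, 77, 78, 80, 89, 98, 103, 105, 105, 104, 105, 106, 106, 106, 106, 105, 102, 99, 95, 93, 93, 93, 93, 94, 93, 94, 94, 94, 95, 93, 93, 94, 94, 95, 94, 93, 94, 94, 95, 96, 99, 102, 105, 106, 106, 106, 105, 105, 105, 106, 107, 106, 102, 92, 84, 80, 80, 80, 80, 79, 80, 80, 80, 80, 80, 81, 80]
```

>>> step_arm --moves '[[[1.5,2.6,10],[0,0,0],20],[[1.5,2.6,30],[0,0,0],20],[[1.5,2.6,46],[0,0,0],20],[[1.5,2.6,54],[0,0,0],20],[[1.5,2.6,60],[0,0,0],20],[[1.5,2.6,66],[0,0,0],20],[[1.5,2.6,66],[0,0,0],20]]'

```text
clock: 21.67
tcp_pos: [0.4335, 0.3564, 0.1035]
orientation: [0.203, -0.329, 0.919, 0.073]
wrist_force: [0.2, 0.1, -0.5]
finger_gap: 0.0255
grip_force: 50.5
```

```bash
python3 - <<'E'
from h import *
ds()
E
```

```text
slot xyz (from rim) [-3.1 -0.4 34.7] F [-0.  -0.1 -0.6] gap 0.0255 t 21.6667
```

>>> step_arm --moves '[[[0,0,3],[0,0,0],20],[[0,0,6],[0,0,0],20],[[0,0,9],[0,0,0],20],[[0,0,9],[0,0,0],20]]'

```text
clock: 22.0
tcp_pos: [0.436, 0.3587, 0.0951]
orientation: [0.203, -0.329, 0.92, 0.072]
wrist_force: [0.2, -1.2, -1.4]
finger_gap: 0.0252
grip_force: 50.7
```

```bash
python3 - <<'E'
from h import *
ds()
E
```

```text
slot xyz (from rim) [-3.6 -0.3 25.7] F [-1.1 -1.1 -1. ] gap 0.0252 t 22.0
```

>>> step_arm --moves '[[[0,0,3],[0,0,0],20],[[0,0,6],[0,0,0],20],[[0,0,9],[0,0,0],20],[[0,0,12],[0,0,0],20],[[0,0,12],[0,0,0],20]]'

```text
clock: 22.42
tcp_pos: [0.4399, 0.362, 0.0836]
orientation: [0.202, -0.329, 0.92, 0.072]
wrist_force: [0.3, -1.1, -2.1]
finger_gap: 0.0254
grip_force: 50.6
```

```bash
python3 - <<'E'
from h import *
ds()
E
```

```text
slot xyz (from rim) [-3.8 -0.3 13.1] F [-1.3 -1.1 -1.7] gap 0.0254 t 22.4167
```

>>> step_arm --moves '[[[0,0,1.5],[0,0,0],20],[[0,0,3],[0,0,0],20],[[0,0,4],[0,0,0],20],[[0,0,4],[0,0,0],20]]'

```text
clock: 22.75
tcp_pos: [0.4405, 0.3623, 0.0831]
orientation: [0.203, -0.329, 0.919, 0.072]
wrist_force: [-20.5, -17.4, 32.0]
finger_gap: 0.0251
grip_force: 54.9
```

```bash
python3 - <<'E'
from h import *
ds()
E
```

```text
slot xyz (from rim) [-3.3 -0.4 12.3] F [-10.8  -0.3  40.3] gap 0.0251 t 22.75
```

The vial hit a hard stop exactly at the predicted floor depth. I'll release it and retract along its axis.

>>> step_arm --moves '[[[0,0,-3.5],[0,0,0],20],[[0,0,-3.5],[0,0,0],40],[[0,0,-3.5],[0,0,0],40],[[0,0,-3.5],[0,0,0],40],[[0,0,-20],[0,0,0],40],[[0,0,-55],[0,0,0],40],[[0,0,-95],[0,0,0],40],[[0,0,-130],[0,0,0],40]]'

```text
clock: 23.42
tcp_pos: [0.3983, 0.3281, 0.1996]
orientation: [0.202, -0.329, 0.92, 0.073]
wrist_force: [1.5, 0.4, 0.2]
finger_gap: 0.0395
grip_force: 0.0
```

>>> step_arm --moves '[[[0,0,-10],[0,0,0],40],[[0,0,-10],[0,0,0],40],[[0,0,-10],[0,0,0],40]]'

```text
clock: 23.67
tcp_pos: [0.3962, 0.3261, 0.2082]
orientation: [0.204, -0.329, 0.919, 0.073]
wrist_force: [0.3, -0.6, -1.0]
finger_gap: 0.04
grip_force: 0.0
```

```bash
python3 - <<'E'
from h import *
ds();handle('z')
im,P=snap('wrist','pics/w11.png');hsv=cv2.cvtColor(im,cv2.COLOR_RGB2HSV)
m=((hsv[...,1]<70)&(hsv[...,2]>90)).astype(np.uint8)
for n,(a,b) in {'s1':(-30,30),'s2':(30,-30),'s3':(30,30)}.items():
    X=C+xs*a/1e3+ys*b/1e3+.036*zs;x,y=proj(P,X).round().astype(int)-34
    r=cv2.morphologyEx(np.pad(m[max(y,0):y+68,x:x+68],4),cv2.MORPH_CLOSE,np.ones((3,3)))
    ct,hi=cv2.findContours(r,cv2.RETR_CCOMP,cv2.CHAIN_APPROX_NONE)
    for c,hh in zip(ct,hi[0]):
        if len(c)>25 and hh[3]>=0:
            e=cv2.fitEllipse(c);u=(e[0][0]+x-4,e[0][1]+max(y,0)-4);o,d=ray(P,*u);q=o+d*((X-o)@zs)/(d@zs);print(n,np.round(u,1),np.round(e[1],1),((q-C)@np.c_[xs,ys]*1e3).round(1))
E
```

```text
slot xyz (from rim) [-2.400e+00 -1.000e-01  1.499e+02] F [-0.5 -0.7 -0.8] gap 0.04 t 23.6667
{38: [14, 41], 42: [14, 39], 46: [69, 39], 50: [156, 44], 54: [156, 115], 58: [158, 101], 62: [157, 74], 66: [159, 65], 70: [160, 81], 74: [159, 98], 78: [159, 101], 82: [158, 102], 86: [159, 87], 90: [158, 102], 94: [159, 79], 98: [158, 131], 102: [159, 158], 106: [160, 160], 110: [162, 160], 114: [162, 162]}
s1 [321.9 112.5] [27.4 28.2] [-34.8  28.7]
s2 [239.9 195. ] [26.  26.2] [ 24.7 -32.3]
s3 [321.1 195.5] [25.7 26.6] [25.3 27.8]
```

The vial in slot3 reads the same as its neighbours in position and cork size. The neighbours haven't moved, and the handle is open.

```bash
python3 -c "
from workcell import env
print(env.hand_in())"
```

```text
the job is handed in; nothing more can be done
None
```

The job is done and handed in: the toggle clamp drove the cork home, the handle is thrown fully back open, and the vial is fully seated in slot3 of the larger display, about 24 s into the 72 s limit.

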